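Set out the reagent bottles in their order of use

TASK

Move the four reagent bottles from the white carrier into the four pockets of the wooden bench rack and keep their order of use: the bottle next to the carrier's wire handle goes into the pocket next to the rack's white writing panel, the next bottle into the next pocket, and so on along the row. Keep the bottles upright, do not drop them, and leave each standing freely on the floor of its pocket.

Things in the scene. Friction and masses are not known exactly. Their poses are not given: they have to be found in the camera images.
- dropper_bottle: Amber glass dropper bottle, 92 mm tall: straight round body 34 mm in diameter up to 55 mm, black collar 21 mm in diameter, brown rubber bulb 15 mm in diameter on top. Origin: centre of its underside, z axis up through the cap. About 60 to 130 g; its turn about the vertical does not matter. Grip the straight part of the body, 45 to 55 mm above its foot.
- wide_jar: Squat whitish plastic jar with a wide flat white cap, 72 mm tall: straight round body 40 mm in diameter up to 54 mm, cap 37 mm in diameter. Origin: centre of its underside, z axis up through the cap. About 60 to 130 g; its turn about the vertical does not matter. Grip the straight part of the body, 45 to 55 mm above its foot.
- slim_vial: Slim clear glass vial with a flat black screw cap, 82 mm tall: straight round body 28 mm in diameter up to 57 mm, cap 23 mm in diameter. Origin: centre of its underside, z axis up through the cap. About 60 to 130 g; its turn about the vertical does not matter. Grip the straight part of the body, 45 to 55 mm above its foot.
- spout_bottle: Whitish plastic dropping bottle with a pointed conical spout, 92 mm tall: straight round body 33 mm in diameter up to 54 mm, spout tapering from 21 mm to a tip. Origin: centre of its underside, z axis up through the cap. About 60 to 130 g; its turn about the vertical does not matter. Grip the straight part of the body, 45 to 55 mm above its foot.
- carrier: White tray 250 x 70 mm, rim 12 mm high, wire handle sticking out 31 mm from one end. Does not move. Holds four grey cups in a row, a bottle in each (feet 6 mm above the table). Origin: at table height, middle of tray plus handle; +y along the row to the handle, z up. Cup centres at x = 0, y = 77.5 (by the handle), 17.5, -42.5, -102.5 mm. Bottles stand 60 mm apart: grip across the row, along x.
- rack: Plywood rack 276 x 64 mm, 28 mm high, empty, does not move. Four square pockets in a row, 56 mm wide inside, walls 4 mm, floor 4 mm above the table; end block with a white writing panel on top (29 mm high) at one end. Origin: at table height, middle of the whole length; +y along the row to the panel, z up. Pocket centres at x = 0, y = 77.5 (by the panel), 17.5, -42.5, -102.5 mm.
- cup_dropper: The cup in the carrier in which the dropper bottle stands at the start. Fixed in the carrier, so it shows later where that bottle came from. Grey, like the other three: 58 x 58 mm outside, 52 mm inside, walls 24 mm high, floor 3 mm thick. Origin: centre of its underside, 3 mm above the table.
- cup_jar: The cup in the carrier in which the wide jar stands at the start. Fixed in the carrier, so it shows later where that bottle came from. Grey, like the other three: 58 x 58 mm outside, 52 mm inside, walls 24 mm high, floor 3 mm thick. Origin: centre of its underside, 3 mm above the table.
- cup_vial: The cup in the carrier in which the slim vial stands at the start. Fixed in the carrier, so it shows later where that bottle came from. Grey, like the other three: 58 x 58 mm outside, 52 mm inside, walls 24 mm high, floor 3 mm thick. Origin: centre of its underside, 3 mm above the table.
- cup_spout: The cup in the carrier in which the spout bottle stands at the start. Fixed in the carrier, so it shows later where that bottle came from. Grey, like the other three: 58 x 58 mm outside, 52 mm inside, walls 24 mm high, floor 3 mm thick. Origin: centre of its underside, 3 mm above the table.
Things that resemble listed ones, but are neither listed nor needed, are in the scene too. What is shaped like the spout_bottle but pink or yellow is not meant.

How it is judged:
At the end, for the whole second after the job is handed in: Every bottle stands upright (within 6 degrees), released and at rest, on the floor of its own rack pocket (within 20 mm of its centre along each side, foot 1 to 10 mm above the table), in the order they had in the carrier: handle end = writing-panel end (((y of cup_dropper in the frame of carrier between 0.0575 and 0.0975 m and y of dropper_bottle in the frame of rack between 0.0575 and 0.0975 m) or (y of cup_dropper in the frame of carrier between -0.0025 and 0.0375 m and y of dropper_bottle in the frame of rack between -0.0025 and 0.0375 m) or (y of cup_dropper in the frame of carrier between -0.0625 and -0.0225 m and y of dropper_bottle in the frame of rack between -0.0625 and -0.0225 m) or (y of cup_dropper in the frame of carrier between -0.1225 and -0.0825 m and y of dropper_bottle in the frame of rack between -0.1225 and -0.0825 m)) and x of dropper_bottle in the frame of rack between -0.02 and 0.02 m and height (world z) of dropper_bottle between 0.001 and 0.01 m and angle between each of dropper_bottle, wide_jar, slim_vial, spout_bottle's own z axis and vertical below 0.1 rad and linear speed of each of dropper_bottle, wide_jar, slim_vial, spout_bottle below 0.02 m/s and angular speed of each of dropper_bottle, wide_jar, slim_vial, spout_bottle below 0.2 rad/s and ((y of cup_jar in the frame of carrier between 0.0575 and 0.0975 m and y of wide_jar in the frame of rack between 0.0575 and 0.0975 m) or (y of cup_jar in the frame of carrier between -0.0025 and 0.0375 m and y of wide_jar in the frame of rack between -0.0025 and 0.0375 m) or (y of cup_jar in the frame of carrier between -0.0625 and -0.0225 m and y of wide_jar in the frame of rack between -0.0625 and -0.0225 m) or (y of cup_jar in the frame of carrier between -0.1225 and -0.0825 m and y of wide_jar in the frame of rack between -0.1225 and -0.0825 m)) and x of wide_jar in the frame of rack between -0.02 and 0.02 m and height (world z) of wide_jar between 0.001 and 0.01 m and ((y of cup_vial in the frame of carrier between 0.0575 and 0.0975 m and y of slim_vial in the frame of rack between 0.0575 and 0.0975 m) or (y of cup_vial in the frame of carrier between -0.0025 and 0.0375 m and y of slim_vial in the frame of rack between -0.0025 and 0.0375 m) or (y of cup_vial in the frame of carrier between -0.0625 and -0.0225 m and y of slim_vial in the frame of rack between -0.0625 and -0.0225 m) or (y of cup_vial in the frame of carrier between -0.1225 and -0.0825 m and y of slim_vial in the frame of rack between -0.1225 and -0.0825 m)) and x of slim_vial in the frame of rack between -0.02 and 0.02 m and height (world z) of slim_vial between 0.001 and 0.01 m and ((y of cup_spout in the frame of carrier between 0.0575 and 0.0975 m and y of spout_bottle in the frame of rack between 0.0575 and 0.0975 m) or (y of cup_spout in the frame of carrier between -0.0025 and 0.0375 m and y of spout_bottle in the frame of rack between -0.0025 and 0.0375 m) or (y of cup_spout in the frame of carrier between -0.0625 and -0.0225 m and y of spout_bottle in the frame of rack between -0.0625 and -0.0225 m) or (y of cup_spout in the frame of carrier between -0.1225 and -0.0825 m and y of spout_bottle in the frame of rack between -0.1225 and -0.0825 m)) and x of spout_bottle in the frame of rack between -0.02 and 0.02 m and height (world z) of spout_bottle between 0.001 and 0.01 m); the robot touches nothing.
It fails at once if a bottle is tipped over (leans more than 45 degrees) (angle between any of dropper_bottle, wide_jar, slim_vial, spout_bottle's own z axis and vertical above 0.785 rad).
It fails at once if a bottle is dropped: it touches nothing while its foot is more than 50 mm above the table ((height (world z) of dropper_bottle above 0.05 m and contact force between dropper_bottle and anything else below 0.01 N) or (height (world z) of wide_jar above 0.05 m and contact force between wide_jar and anything else below 0.01 N) or (height (world z) of slim_vial above 0.05 m and contact force between slim_vial and anything else below 0.01 N) or (height (world z) of spout_bottle above 0.05 m and contact force between spout_bottle and anything else below 0.01 N)).
It also fails if it takes over 99 s, if anything falls off the work surface, if the arm or the gripper's body presses on something with over 40 N, if the wrist force passes 120 N, or if a joint passes its speed limit or range.

ROBOT

A 6-joint arm with a two-finger parallel gripper is mounted at the origin on the work surface. World frame = base frame: x ahead of the robot, y to its left, z up, the work surface at z = 0. Lengths are in m, angles in rad, forces in N, time in s.
With the tool pointing down it reaches from about 0.275 to 0.75 m from the base axis. Payload 10.2 kg.
Tool frame: the origin (TCP) lies on the front face of the gripper's body, between the roots of the fingers; the fingertips stand 73 mm ahead of it and the grasp point (between the pads) lies 54 mm ahead of it; z points along the fingers, y is the direction in which the jaws open and shut (so a half turn about z gives the same grasp; the last joint's range is limited). The gripper opens to 85 mm and grips with 20 to 120 N. Pads are 22 mm wide; open, the fingers measure 114 mm over their backs; the gripper's body (76 mm by 85 mm) begins 54 mm behind the grasp point. The pads swing forward as they close: fully open they stand 13 mm farther back than shut.
Start: joints at [0.896, 0.313, 1.498, -0, 1.331, -0.223], TCP at [0.229, 0.472, 0.304] pointing down, gripper open.
Joint ranges: [-2.94, 2.94], [-0.97, 2.17], [0.19, 2.56], [-1.23, 4.37], [0.02, 3.11], [-2.88, 2.88]. Speed limits (rad/s): [2.39, 2.39, 3.01, 3.14, 3.14, 3.14].

INTERFACE

Orientations are given as a unit quaternion [w, x, y, z].
In Python, from station import bot gives the robot as it stands. Calls block until the motion is done:
- bot.movep(position, orientation): joint-space move of the TCP to a pose.
- bot.movel(position, max_speed=0.15, rot=None, until_force=None): straight line of the TCP; rot=None keeps the orientation; max_speed is the mean speed in m/s. With until_force (N) it stops when the force on the tool has changed by that much, and returns True; else False.
- bot.set_joints(angles): joint-space move.
- bot.move_gripper(opening, strength=None): opening from 0.0 (shut) to 1.0 (fully open); strength is the grip in N (None keeps the last); returns when the fingers have stopped.
- bot.dwell(seconds).
- bot.ik(position, orientation): joint angles nearest the present ones, or None.
- bot.sense(): the state.
- bot.get_image(name): name is "scene" or "top" or "wrist"; returns (picture, depth): 384x512x3 uint8, blue, green, red; 384x512 float32, m along the optical axis (not along the pixel's ray), 0 where there is no reading.
- bot.camera_model(name): a dict with "intrinsics" (3x3 intrinsics, pixels), "xyz" and "rotation" of the camera in the world. Camera axes: x right, y down, z forward; pixel columns grow to the right and rows downward; lengths in m; the calibration is good to about 2 mm. A picture is of the moment at which its call begins: read the wrist's pose just before it. camera_model takes no time and is no camera call; for the wrist camera it gives the pose at the moment of the call.
A pose or a line that the arm cannot do raises bot.Unreachable and nothing moves.
- bot.close_job(): hands the job in, once; it reports no verdict.
The state is a dict: "clock": time; "qpos": joint angles; "joint_vel": joint speeds; "joint_torque": joint torques, N m; "eef_pos": TCP position; "tcp_rot": TCP orientation; "wrist_force": force on the tool from outside, world axes, zero at the start; "torque": the same for the moment, N m; "gripper_width": opening from 0.0 (shut) to 1.0 (fully open).
Only numpy, scipy, OpenCV 4.12 (cv2) and the standard library are available. Lean on these libraries where they do the work, as an engineer would, in place of code of your own. Each camera call takes 0.05 s, during which the arm holds its last target. There are 200 camera calls.

## Working session

There is one attempt and no reset: what is moved stays moved. The work goes in short steps, each a Python script; the robot and the scene stay as the last script left them, time stands still between calls to the robot, and variables do not carry over. Pictures are saved under pics/ and viewed, about 12 in all and at most 16, crops included, and the job is handed in when it is done.

```bash
mkdir -p pics
python3 - <<'E'
from station import bot
import cv2,numpy as np
for n in("top","scene"):
    p,d=bot.get_image(n); cv2.imwrite(f"pics/{n}0.png",p); np.save(f"pics/{n}0.npy",d)
    m=bot.camera_model(n); print(n,m)
print(bot.sense())
E
```

```text
top {'intrinsics': array([[358.74067358,   0.        , 249.20896089],
       [  0.        , 358.74067358, 190.94690774],
       [  0.        ,   0.        ,   1.        ]]), 'xyz': array([0.44124076, 0.02043504, 0.79987895]), 'rotation': array([-0.04320617,  0.70687446, -0.70454978,  0.0455119 ])}
scene {'intrinsics': array([[426.17944418,   0.        , 256.31292221],
       [  0.        , 426.17944418, 197.1452693 ],
       [  0.        ,   0.        ,   1.        ]]), 'xyz': array([1.17684801, 0.65862296, 0.60963287]), 'rotation': array([-0.17889486,  0.33542046,  0.807149  , -0.45166385])}
{'clock': 0.1, 'qpos': array([ 8.95581982e-01,  3.13363174e-01,  1.49837408e+00,  2.08350958e-05,
        1.33097882e+00, -2.23411679e-01]), 'joint_vel': array([ 0.00166386, -0.00150217, -0.00235599, -0.00059811,  0.00120187,
        0.00082816]), 'joint_torque': array([ 1.14821421e-03, -4.12908590e+01, -2.60140514e+01, -2.32979910e-04,
        3.10493415e-03,  1.07392009e-05]), 'eef_pos': array([0.22912561, 0.4721959 , 0.30340317]), 'tcp_rot': array([-2.53092100e-04,  2.23987267e-01,  9.74591909e-01, -5.01565995e-04]), 'wrist_force': array([0.61968415, 0.342762  , 0.25319888]), 'torque': array([-0.05620922,  0.06027452,  0.0103346 ]), 'gripper_width': 0.998923653266195}
```

View pics/top0.png

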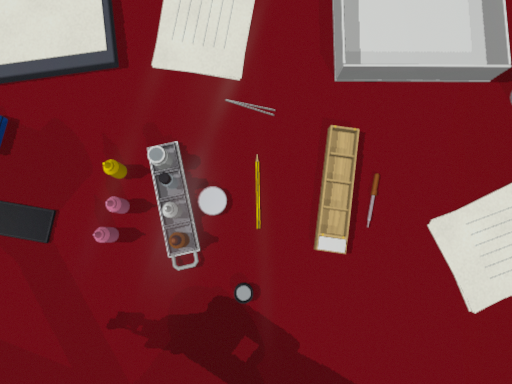

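View pics/scene0.png

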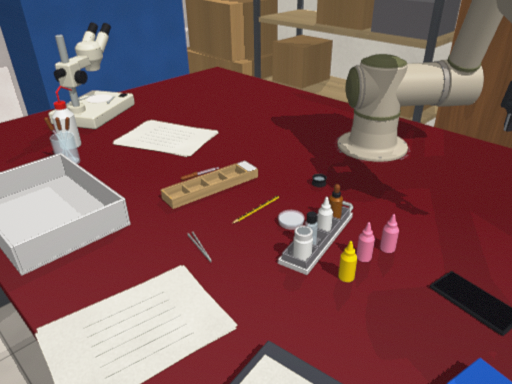

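Top view: the carrier has its handle at (185,262). Its bottles are dropper (179,240), spout (171,209), vial (165,179) and jar (157,155). The rack panel is at (332,244). The pink and yellow decoys at (107,235), (118,205) and (115,170) stand outside the carrier, so the white spout bottle in the carrier fits the description. I'll confirm this in an enlarged crop.

Run:
```python
import cv2
p=cv2.imread("pics/top0.png")
a=cv2.resize(p[130:280,130:230],None,fx=4,fy=4,interpolation=cv2.INTER_CUBIC)
b=cv2.resize(p[115:265,290:390],None,fx=4,fy=4,interpolation=cv2.INTER_CUBIC)
cv2.imwrite("pics/crop1.png",cv2.hconcat([a,b]))
```

```text
(no output)
```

View pics/crop1.png

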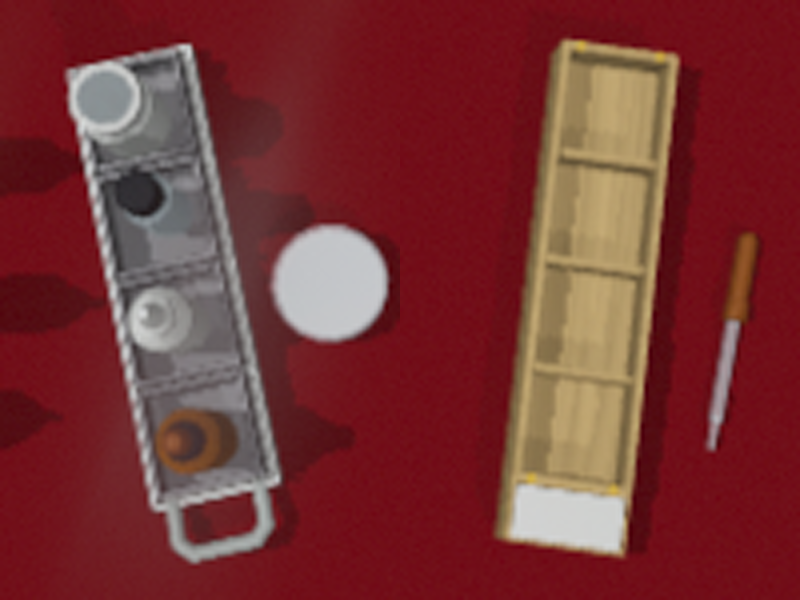

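The crop confirms the order from the handle: amber dropper, white spout bottle, black-capped vial, jar. The rack panel is at the bottom end. Next I convert these to world positions.

```bash
cat > h.py <<'E'
from station import bot
import cv2,numpy as np
from scipy.spatial.transform import Rotation as R
def Rm(q): return R.from_quat(q,scalar_first=True).as_matrix()
def at_z(m,uv,z):
    r=Rm(m["rotation"])@np.linalg.solve(m["intrinsics"],[*uv,1.]); return m["xyz"]+r*(z-m["xyz"][2])/r[2]
def cloud(m,d):
    v,u=np.indices(d.shape); K=m["intrinsics"]
    c=np.dstack([(u-K[0,2])/K[0,0]*d,(v-K[1,2])/K[1,1]*d,d]); return c@Rm(m["rotation"]).T+m["xyz"]
E
python3 - <<'E'
from h import *
m=bot.camera_model("top"); d=np.load("pics/top0.npy"); P=cloud(m,d)
print("table z",np.median(P[100:130,280:320,2]))
tops=dict(dropper=(175,240.25,.098),spout=(168,208.5,.098),vial=(165,178.75,.088),jar=(156.75,154.5,.078))
for k,(u,v,z) in tops.items():
    print(k,at_z(m,(u,v),z).round(4),"depth pt",P[int(v),int(u)].round(4))
def rect(sl,lo,hi):
    Q=P[sl].reshape(-1,3);Q=Q[(Q[:,2]>lo)&(Q[:,2]<hi)]
    print(len(Q),cv2.minAreaRect((Q[:,:2]*1000).astype(np.float32)))
rect(np.s_[110:270,305:367],.022,.035)
for c in[(563,40),(679,56),(626,555)]: print(at_z(m,(290+c[0]/4-100,115+c[1]/4),.028).round(4))
# pocket / cup corner checks
for c in [(190,44),(280,484),(156,508),(67,70)]: print("car",at_z(m,(130+c[0]/4,130+c[1]/4),.027).round(4),P[int(130+c[1]/4),int(130+c[0]/4)].round(3))
E
```

```text
table z 0.0018921598699199182
dropper [0.4331 0.1617 0.098 ] depth pt [0.4336 0.1617 0.0984]
spout [0.4946 0.1772 0.098 ] depth pt [0.4959 0.1781 0.0944]
vial [0.5552 0.1873 0.088 ] depth pt [0.5565 0.1872 0.089 ]
jar [0.6071 0.2082 0.078 ] depth pt [0.6074 0.209  0.0811]
1317 ((547.4796142578125, -174.90426635742188), (65.58631896972656, 276.3718566894531), 82.02349853515625)
[ 0.687  -0.1627  0.028 ]
[ 0.6781 -0.2269  0.028 ]
[ 0.405 -0.189  0.028]
car [0.6494 0.1768 0.027 ] [0.653 0.181 0.012]
car [0.4098 0.1223 0.027 ] [0.409 0.126 0.002]
car [0.397  0.1877 0.027 ] [0.396 0.193 0.002]
car [0.6345 0.2441 0.027 ] [0.642 0.253 0.001]
```

```bash
cat >> h.py <<'E'
def quat(n):
    y=np.array([n[0],n[1],0.])/np.hypot(*n); z=np.array([0,0,-1.])
    return R.from_matrix(np.column_stack([np.cross(y,z),y,z])).as_quat(scalar_first=True)
CAR=np.array([-.972,-.235]); CAR/=np.linalg.norm(CAR); QC=quat((CAR[1],-CAR[0]))
RK=np.array([-.9904,.1385]); RC=np.array([.5472,-.1752]); QR=quat((RK[1],-RK[0]))
POCK=[RC+RK*y for y in(.0775,.0175,-.0425,-.1025)]
GRIP=.107; HI=.235
E
python3 - <<'E'
from h import *
print(QC,QR,np.round(POCK,4))
bot.movep([.525,.19,.30],QC)
m=bot.camera_model("wrist");p,d=bot.get_image("wrist"); print(m["xyz"],m["rotation"],bot.sense()["eef_pos"])
cv2.imwrite("pics/w1.png",p);np.save("pics/w1.npy",d);np.savez("pics/w1m.npz",**m)
E
```

```text
[ 0.         -0.11833084  0.99297423  0.        ] [0.         0.06941486 0.99758788 0.        ] [[ 0.4704 -0.1645]
 [ 0.5299 -0.1728]
 [ 0.5893 -0.1811]
 [ 0.6487 -0.1894]]
[0.44621368 0.17218429 0.36930758] [0.09772688 0.61083615 0.77572412 0.12482285] [0.52460931 0.19081078 0.30005126]
```

View pics/w1.png

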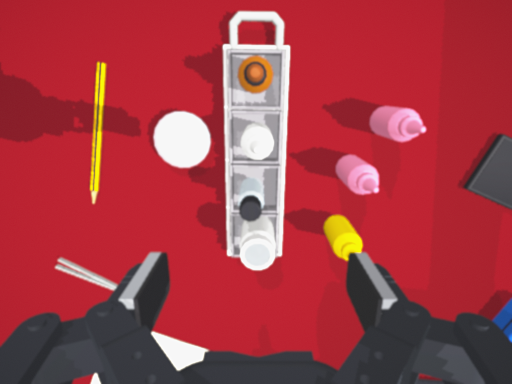

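Wrist view: the row runs almost straight down the image. The tops are at dropper (255,72), spout (257,146), vial cap (250,208) and jar cap (257,254). I'll compare these with the top camera's positions.

Run:
```python
from h import *
m=dict(np.load("pics/w1m.npz"))
for k,u,v,z in(("dropper",255,72,.098),("spout",257,146,.098),("vial",250,208,.088),("jar",257,254,.078),("c1",224,45,.012),("c2",290,45,.012),("c3",228,256,.012),("c4",282,256,.012)):
    print(k,at_z(m,(u,v),z).round(4))
```

```text
dropper [0.4316 0.1667 0.098 ]
spout [0.4902 0.1825 0.098 ]
vial [0.5524 0.1905 0.088 ]
jar [0.6053 0.2102 0.078 ]
c1 [0.4088 0.1271 0.012 ]
c2 [0.3925 0.1947 0.012 ]
c3 [0.6531 0.1827 0.012 ]
c4 [0.6366 0.2513 0.012 ]
```

The two views agree to within about 5 mm, and I'll use the averages. Now the dropper goes first.

```bash
cat >> h.py <<'E'
CAR=np.array([-.9745,-.2245]); QC=quat((CAR[1],-CAR[0]))
BOT=dict(dropper=(.4325,.1645),spout=(.492,.1805),vial=(.5535,.1895),jar=(.6065,.2095))
def pick(k):
    b=BOT[k]; bot.movep([*b,HI],QC); bot.movel([*b,GRIP],.1)
    bot.move_gripper(0.,40); bot.dwell(.2)
    s=bot.sense(); print(k,"grip",round(s["gripper_width"],3),s["wrist_force"].round(1),s["eef_pos"].round(4))
    bot.movel([*b,HI],.1); s=bot.sense(); print("lifted",round(s["gripper_width"],3),s["wrist_force"].round(1),round(s["clock"],1))
def place(i):
    c=POCK[i]; bot.movel([*c,HI],.2,rot=QR); bot.movel([*c,GRIP+.004],.12)
    bot.dwell(.2); hit=bot.movel([*c,GRIP-.006],.015,until_force=3.)
    s=bot.sense(); print("touch",hit,s["eef_pos"].round(4),s["wrist_force"].round(1))
def release(i):
    bot.move_gripper(1.); bot.dwell(.2); bot.movel([*POCK[i],HI],.12)
    print("clock",round(bot.sense()["clock"],1))
def snap(n,f):
    p,d=bot.get_image(n); cv2.imwrite(f"pics/{f}.png",p); np.save(f"pics/{f}.npy",d); return p
E
python3 - <<'E'
from h import *
pick("dropper"); 
c=POCK[0]; bot.movel([*c,HI],.2,rot=QR)
np.savez("pics/w2m.npz",**bot.camera_model("wrist")); w=snap("wrist","w2"); s=snap("scene","s2")
cv2.imwrite("pics/v2.png",cv2.resize(cv2.hconcat([w,s]),(800,300)))
E
```

```text
dropper grip 0.383 [-1.7 -0.   5.3] [0.4326 0.1645 0.1072]
lifted 0.385 [ 0.1 -0.3 -1. ] 5.8
```

View pics/v2.png

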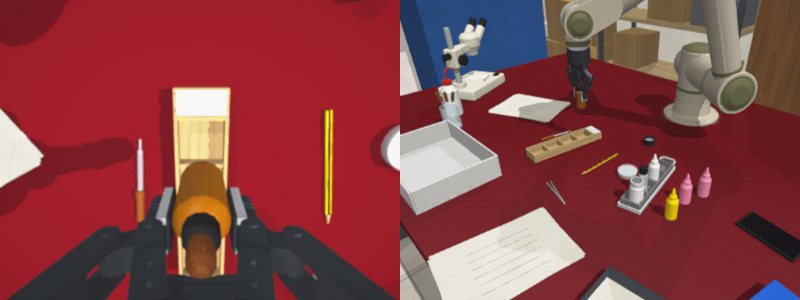

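The dropper is held upright and the rack is lined up under it, with the panel's far edge at about (221–294, 113) in the full picture. One check of the rack's position before lowering.

Run:
```python
from h import *
m=dict(np.load("pics/w2m.npz"))
a,b=[at_z(m,u,.029)[:2] for u in((221,113),(294,113))]
print(a,b,"mid",(a+b)/2,"expected",RC+RK*.138)
place(0)
```

```text
[ 0.40317889 -0.18577353] [ 0.41191569 -0.12321492] mid [ 0.40754729 -0.15449423] expected [ 0.4105248 -0.156087 ]
touch True [ 0.4705 -0.1645  0.1052] [0.2 0.3 4.9]
```

Run:
```python
from h import *
release(0); w=snap("wrist","w3")
pick("spout"); s=snap("scene","s3"); place(1)
cv2.imwrite("pics/v3.png",cv2.resize(cv2.hconcat([w,s]),(800,300)))
```

```text
clock 11.8
spout grip 0.371 [-0.5  0.1  5.1] [0.4921 0.1805 0.1072]
lifted 0.371 [ 0.5 -0.1 -1.5] 16.8
touch True [ 0.5299 -0.1728  0.1052] [-0.6  1.5  4.8]
```

View pics/v3.png

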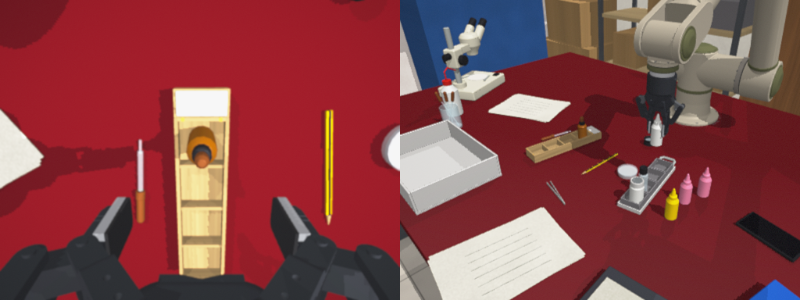

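The dropper stands in the panel-end pocket, the spout bottle was lifted cleanly, and the touchdown height was as expected. Next come the vial and the jar.

Run:
```python
from h import *
release(1); pick("vial"); s=snap("scene","s4"); place(2)
release(2)
bot.movep([*BOT["jar"],HI],QC); w=snap("wrist","w4")
cv2.imwrite("pics/v4.png",cv2.resize(cv2.hconcat([w,snap("scene","s5")]),(800,300)))
```

```text
clock 22.6
vial grip 0.313 [ 0.  -0.4  3.8] [0.5536 0.1895 0.1072]
lifted 0.316 [-0.6 -0.5 -0.4] 27.6
touch True [ 0.5894 -0.1811  0.1052] [-1.1  0.2  4. ]
clock 33.5
```

View pics/v4.png

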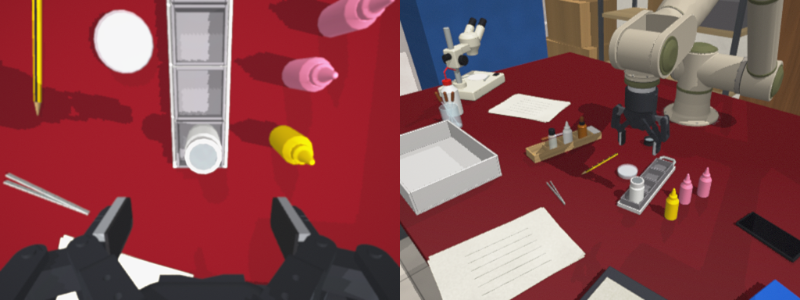

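Three bottles stand in the rack. The jar is upright in its cup at (202,155), centred between the jaws.

Run:
```python
from h import *
pick("jar"); place(3); release(3)
bot.movep([.40,.15,.30],QC)
t=snap("top","t6"); s=snap("scene","s6")
a=cv2.resize(t[115:265,290:390],None,fx=3,fy=3,interpolation=cv2.INTER_CUBIC)
b=cv2.resize(s[140:230,140:290],(500,300)); b=cv2.copyMakeBorder(b,0,150,0,0,cv2.BORDER_CONSTANT)
cv2.imwrite("pics/v6.png",cv2.hconcat([a,b])); print(bot.sense()["clock"])
P=cloud(bot.camera_model("top"),np.load("pics/t6.npy"))
Y=np.array([RK[1],-RK[0]])
for i,c in enumerate(POCK):
    q=P.reshape(-1,3); r=(q[:,:2]-RC)@np.column_stack([Y,RK]); l=r-[0,(.0775,.0175,-.0425,-.1025)[i]]
    k=(abs(l)<.028).all(1)&(q[:,2]>.05); top=q[k,2].max(); kk=k&(q[:,2]>top-.012)
    print(i,"top",top.round(4),"offset mm",(l[kk].mean(0)*1000).round(1),kk.sum())
```

```text
jar grip 0.458 [-0.2 -0.8  3.8] [0.6067 0.2095 0.1074]
lifted 0.456 [ 0.5 -0.1 -1.3] 38.9
touch True [ 0.6488 -0.1894  0.1054] [0.1 1.3 3.3]
clock 44.8
46.4833
0 top 0.1001 offset mm [ 1.6 -1.7] 44
1 top 0.0979 offset mm [ 2.  -3.6] 21
2 top 0.0899 offset mm [ 1.1 -5.1] 109
3 top 0.0816 offset mm [ 0.9 -1.4] 254
```

View pics/v6.png

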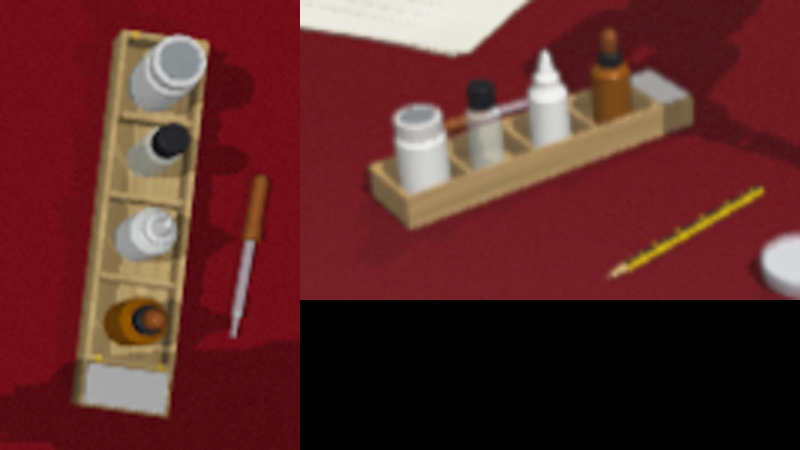

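All four bottles stand upright in the right order (panel, dropper, spout, vial, jar). The tops read about 98–100, 98, 90 and 82 mm, within the sensor's bias of 2 to 4 mm of the expected heights. Offsets are at most 5 mm, and the arm is clear. Handing in.

```bash
python3 -c "
from h import *
print(bot.close_job())"
```

```text
the job is handed in; nothing more can be done
None
```

I moved all four bottles from the carrier into the rack in their order of use. From the writing panel they are dropper bottle, spout bottle, slim vial and wide jar. I handed the job in at about 46.5 s of the 99 s allowed; the hand-in reports no verdict.

- **Placing:** each bottle touched its pocket floor within 0.2 mm of the expected height before I released it.
- **Position:** the final top-camera check put every bottle within about 5 mm of its pocket centre, against a limit of 20 mm. The vial was the farthest off.
- **Upright:** all four look upright in the last top and scene pictures. I did not measure the tilt. The depth readings put their tops 2 to 4 mm high, and the bare table also read about 2 mm high.
- **Disagreement between views:** the top and wrist cameras differed by up to about 5 mm on the bottle positions and about 3 mm on the rack. I averaged the bottle positions and kept the top-camera estimate for the rack.
- **Failures:** no check failed, and the gripper was clear of everything when I handed in.

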